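# Raise the display shelf one rung and lock it

### The arm

A 7-joint arm with a two-finger parallel gripper is mounted at the origin on the work surface. World frame = base frame: x ahead of the robot, y to its left, z up, the work surface at z = 0. Lengths are in m, angles in rad, forces in N, time in s.
With the tool pointing down it reaches from about 0.35 to 0.9 m from the base axis. Payload 8.1 kg.
Tool frame: the origin (TCP) lies midway between the tips of the shut fingers; the grasp point (between the pads) lies 19 mm behind it; z points along the fingers, y is the line along which they close (so a half turn about z gives the same grasp; the last joint's range is limited). The gripper opens to 92 mm and grips with 3 to 60 N. Pads are 19 mm wide; open, the fingers measure 130 mm over their backs; the gripper's body (75 mm by 190 mm) begins 47 mm behind the grasp point.
Start: joints at [1.009, 0.434, 0.025, 1.573, -0.012, 1.134, -0.075], TCP at [0.277, -0.56, 0.227] pointing down, gripper open.
Joint ranges: [-2.62, 2.62], [-0.44, 2.09], [-1.27, 1.32], [0.08, 2.57], [-1.32, 4.46], [0.12, 2], [-2.74, 2.74]. Speed limits (rad/s): [2.22, 2.22, 3.01, 3.01, 3.14, 3.14, 3.14].

### API

Orientations are given as a rotation vector (axis times angle).
In Python, from cell import arm gives the robot as it stands.
- The arm moves only by the tool carry_out, never from a script. Its arguments are lists of equal length, an entry for each row: "claw": the finger opening in cm, from 0 to 9.18; "delta_pos": the shift along the tool's x, y, z in cm, a list of three; "angular": the turn, a rotation vector about the tool's x, y, z in rad, a list of three. In form: {"claw": [claw, ...], "delta_pos": [[dx, dy, dz], ...], "angular": [[ax, ay, az], ...]}. A call has 1 to 20 rows; each row shifts and turns the commanded pose from where the row before left it, along the tool's axes as they then stand; what a row does not reach is not made up. A row lasts 1/10 s, in which the tool goes at most 50 mm and 8.59 degrees, less where a joint would pass 70% of its speed; a pose out of reach is approached as far as the arm can. A call with a gripper value outside its range is refused whole. The fingers move at their own pace and stop on an object; "force" is the grip in N (left out, the last holds). Time passes only in rows, so rows that do not move let the fingers close. It gives the time, the measured TCP pose, the force, the opening and the grip force at its end, in the units of the state.
- arm.observe(): the state, without advancing time (a new reading comes with each control period).
- arm.get_image(name): name is "scene" or "top"; returns a dict with "frame" (384x512x3 uint8, red, green, blue), "mtx" (3x3 intrinsics, pixels), "T" (4x4, takes a point from camera to world coordinates). Camera axes: x right, y down, z forward; pixel columns grow to the right and rows downward; lengths in m; the calibration is good to about 2 mm. A picture is of the moment at which its call begins. There is no depth.
- arm.sign_off(): hands the job in; it is judged then, once.
Trained networks look in a picture, given as the dict that the camera call returned (one of the last four; its "shot" number tells which), for a name from the list of things; names that differ only in an ending like _2 or _b are one class to them, and where a whole thing is asked for, a point or a joint stands for the part that bears it (a point fixed in the world has none). Each returns a list of dicts, best first, with "conf" (0 to 1); they miss things now and then, are a little off and sometimes report something else, mostly with a low value. They report only what shows in the picture. A call takes as long as a camera call.
- arm.look_for(label, picture): "centre" ([column, row] as shares, 0 to 1, of the picture: columns of its width, rows of its height, amid what is visible of it).
- arm.trace(label, picture): "region" (384x512 bool, what is visible of it) and "centre" ([column, row] as shares, 0 to 1, of the picture: columns of its width, rows of its height, amid what is visible of it).
- arm.place_of(label, picture): "centre" ([column, row] as shares, 0 to 1, of the picture: columns of its width, rows of its height: a listed point, or the origin of a listed thing).
The state is a dict: "clock": time; "joints": joint angles; "dq": joint speeds; "joint_efforts": joint torques, N m; "position": TCP position; "ee_rot": TCP orientation; "force": force on the tool from outside, world axes, zero at the start; "ft_torque": the same for the moment, N m; "width": opening from 0.0 (shut) to 1.0 (fully open); "gripper_force": force on a finger pad.
Only numpy, scipy, OpenCV 4.12 (cv2) and the standard library are available. Lean on these libraries where they do the work, as an engineer would, in place of code of your own. Each camera call takes 0.05 s, during which the arm holds its last target. There are 200 camera calls.

### The job

The small shelf of the display stand is all the way down: raise its ladder section by one rung only, until the hinged gravity pawl behind it has been swung aside by the rung and has dropped back under it, then lower the section gently, without letting it fall or forcing it, until it rests on the pawl, and let go. Then press the keeper lever at the stand's side all the way down to its stop. Leave the chocolates and the other things on the counter where they are.

Things in the scene. Friction and masses are not known exactly. Their poses are not given: they have to be found in the camera images.
- stand: Fixed display stand. Dark steel base plate 150 (x) x 190 (y) x 15 mm; origin at the centre of its underside on the counter, z up, +x the shelf's side (away from the robot), yaw varies. Two aluminium guide channels at y = +-35 mm, 150 mm high from the counter, hold the ladder section's rails with about 1.5 mm play. The pawl hangs behind the section (-x), the keeper lever is at -y.
- pawl_bar (a point): Top of the upright bar of the stand at its x = -58 mm, y = 0, z = 150 mm. A collar on this bar carries the gravity pawl: a steel finger 20 mm wide, 8 mm thick, hinged at the stand's x = -30 mm, reaching to x = +5 mm between the rails. It cannot swing below level; a rung coming up swings it up and back; past the rung it drops level by its weight in about 0.3 s.
- collar_mid (a point): Fixed point of the bar (stand's x = -58, y = 0, z = 119.5 mm), the middle of the collar's range. The collar is clamped up to 16.5 mm above or below it, each time elsewhere, not measured: the section comes to rest on the pawl 20 to 55 mm above its lowest position (on a rubber buffer, 5 N/mm). Raise it about 20 mm above that rest for the pawl to clear; the next rung clears 76 mm above it (wrong).
- section: Loose ladder section, 0.3 to 0.65 kg, sliding up and down in the channels: rails 10 x 10 mm, 175 mm long, at y = +-35 mm; three steel rungs 10 mm thick, 15, 75 (the one for the pawl) and 135 mm above the origin; a grip bar on top; a white shelf 72 x 120 mm on the +x side. Origin midway between the rails' lower ends, axes as the stand's. It starts on the base plate, origin 15 mm above the counter.
- grip_bar (a point): Centre of the aluminium bar across the top of the ladder section, to be pinched from above: 14 mm thick along the section's x, 80 mm long along its y, 24 mm high; 187 mm above the section's origin.
- keeper (a joint): Keeper lever's angle: 0 as built = slanting 50 degrees up, 0.87 = pressed down level on its stop. It starts between 0 and 0.25. Stiff by friction: it stays where it is left; about 0.12 N m moves it.
- keeper_pad (a point): Middle of the black thumb pad (24 x 20 x 9 mm) at the end of the steel keeper lever (12 mm wide, 6 mm thick). The lever is hinged at x = 0, y = -61.5 mm, z = 118 mm in the stand's frame, the pad's middle 80 mm from the hinge; it points to the stand's -y side and swings down in the stand's y-z plane.
- cone_a: Bystander: chocolate cone, 38 mm across, 76 mm high, in front of the stand. Origin at the centre of its foot.
- cone_b: Bystander: another such cone, in front of the stand.
- bonbon: Bystander: domed bonbon, 34 mm across, 19 mm high, beside the stand on the keeper's side. Origin under it.
- bowl: Bystander: white bowl, 80 mm across, 45 mm high, on the stand's +y side. Origin under it.
- card: Bystander: blank price card in a wooden foot 30 x 70 mm, 58 mm high. Origin under it.
- carton: Bystander: cardboard box 120 x 90 x 45 mm. Origin under it.
- palette: Bystander: spatula lying flat, about 250 mm long.

How it is judged:
On the way, in this order (a step that is already met when the one before it is completed fails the run):
1. the section has been raised one rung, rests on the pawl (33 to 75 mm above the counter) and has been let go (z of section in the frame of stand between 0.033 and 0.075 m and linear speed of section below 0.02 m/s and contact force between section and the arm below 0.1 N and contact force between section and the fingers below 0.1 N and angle between section's own z axis and vertical below 0.08 rad), for 0.3 s.
2. the keeper lever is pressed down to its stop (value of joint keeper above 0.78 rad), for 0.1 s.
At the end, for the whole second after the job is handed in: The ladder section rests on the pawl one rung up: its origin 33 to 75 mm above the stand's underside, upright within 0.08 rad, still and let go; the keeper lever is down at its stop (over 0.78 rad) (all of step 1 and value of joint keeper above 0.78 rad); the robot touches nothing.
It fails at once if the section falls: it moves faster than 0.12 m/s while the fingers hold it with less than 5 N (linear speed of section above 0.12 m/s and contact force between section and the fingers below 5 N).
It fails at once if the section is pressed or jolted against the stand or its pawl with more than 20 N (contact force between section and stand above 20 N).
It fails at once if the robot presses on the stand or its lever with more than 25 N (contact force between any of the fingers, the arm and stand above 25 N).
It fails at once if a bystander is moved by more than 25 mm (distance of any of cone_a, cone_b, bonbon, bowl, card, carton, palette from where it was at the start of the episode above 0.025 m).
It also fails if it takes over 54 s, if anything falls off the work surface, if the arm or the gripper's body presses on something with over 40 N, if the wrist force passes 120 N, or if a joint passes its speed limit or range.

## Working session

There is one attempt and no reset: what is moved stays moved. The work goes in short steps, Python scripts to look and compute and a tool call to move; the robot and the scene stay as the last step left them, time stands still between calls to the robot, and variables do not carry over. Pictures are saved under pics/ and viewed, at most 10 in all, crops included, and the job is handed in when it is done.

Besides the shell and the picture viewer there is one more tool, called after "Emit:" as name(argument=value, ...), one argument or row to a line, values as JSON. carry_out: Moves the arm, as the interface text tells. Its arguments: {"type":"object","properties":{"claw":{"type":"array","items":{"type":"number"}},"delta_pos":{"type":"array","items":{"type":"array","items":{"type":"number"}}},"angular":{"type":"array","items":{"type":"array","items":{"type":"number"}}},"force":{"type":"number"}},"required":["claw","delta_pos","angular"]}

```bash
mkdir -p pics
cat > h.py <<'E'
import numpy as np, cv2
from scipy.spatial.transform import Rotation as R
from cell import arm
def ray(p,c):
    K=np.array(p["mtx"]);T=np.array(p["T"])
    d=T[:3,:3]@np.linalg.inv(K)@np.array([c[0]*512,c[1]*384,1]);return T[:3,3],d/np.linalg.norm(d)
def tri(rs):
    A=sum(np.eye(3)-np.outer(d,d) for o,d in rs);b=sum((np.eye(3)-np.outer(d,d))@o for o,d in rs)
    x=np.linalg.solve(A,b);return x,[np.linalg.norm(np.cross(x-o,d))for o,d in rs]
def proj(p,X):
    T=np.linalg.inv(np.array(p["T"]));c=T[:3,:3]@X+T[:3,3];u=np.array(p["mtx"])@c;return u[:2]/u[2]
E
python3 - <<'E'
from h import *
np.set_printoptions(precision=4,suppress=True)
o=arm.observe();print({k:np.round(v,4) for k,v in o.items()})
P={n:arm.get_image(n) for n in("scene","top")}
for n,p in P.items(): print(n,p["frame"].shape,np.array(p["T"]))
cv2.imwrite("pics/a.png",np.hstack([cv2.cvtColor(P[n]["frame"],cv2.COLOR_RGB2BGR) for n in P])[:, :, :] if 0 else cv2.resize(np.vstack([cv2.cvtColor(P[n]["frame"],cv2.COLOR_RGB2BGR) for n in P]),(400,600)))
for n in P: cv2.imwrite(f"pics/{n}.png",cv2.resize(cv2.cvtColor(P[n]["frame"],cv2.COLOR_RGB2BGR),(800,600)))
for l in["stand","pawl_bar","collar_mid","section","grip_bar","keeper_pad","cone_a","bonbon","bowl","card","carton"]:
    rs=[]
    for n,p in P.items():
        q=arm.place_of(l,p)
        print(l,n,[(np.round(a["conf"],2),np.round(np.array(a["centre"])*[512,384],1)) for a in q[:3]])
        if q: rs.append(ray(p,q[0]["centre"]))
    if len(rs)==2: print("   ",*tri(rs))
E
```

```text
{'clock': np.float64(0.0), 'joints': array([ 1.0094,  0.4352,  0.025 ,  1.5741, -0.0116,  1.134 , -0.0751]), 'dq': array([ 0.0007,  0.0006, -0.0012,  0.001 ,  0.0028,  0.0024,  0.0003]), 'joint_efforts': array([ -0.0014, -66.7856,   0.9848, -31.4461,  -0.0606,   0.0428,
         0.0001]), 'position': array([ 0.2765, -0.5599,  0.226 ]), 'ee_rot': array([-3.0579, -0.7139,  0.0007]), 'force': array([ 0.2195, -0.5946, -1.1085]), 'ft_torque': array([0.0164, 0.0765, 0.0094]), 'gripper_force': np.float64(0.0), 'width': np.float64(1.0009)}
scene (384, 512, 3) [[-0.0044  0.8197 -0.5728  1.2509]
 [ 1.      0.0052 -0.0002  0.0059]
 [ 0.0029 -0.5728 -0.8197  1.1815]
 [ 0.      0.      0.      1.    ]]
top (384, 512, 3) [[-0.0255 -0.99    0.1384  0.3621]
 [-0.9995  0.0277  0.0139  0.0146]
 [-0.0176 -0.138  -0.9903  1.2256]
 [ 0.      0.      0.      1.    ]]
stand scene [(np.float64(0.77), array([203.3, 228.9]))]
stand top [(np.float64(0.63), array([308.2, 183.9]))]
    [ 0.5469 -0.1599  0.0128] [np.float64(0.0038349319221819347), np.float64(0.0038349319221818905)]
pawl_bar scene [(np.float64(0.6
[... 1563 characters left out ...]
p.float64(0.66), array([256. , 226.9]))]
bowl top [(np.float64(0.91), array([262.3, 192.7])), (np.float64(0.62), array([385.1, 236.2]))]
    [ 0.5236  0.0056 -0.0107] [np.float64(0.001828664124871042), np.float64(0.0018286641248710447)]
card scene [(np.float64(0.63), array([372.5, 190.2]))]
card top [(np.float64(0.73), array([144. , 237.9])), (np.float64(0.35), array([357.3, 177.6]))]
    [ 0.376   0.4167 -0.0014] [np.float64(0.0009928956270982593), np.float64(0.000992895627098346)]
carton scene [(np.float64(0.63), array([133. , 187.4]))]
carton top [(np.float64(0.79), array([387.6, 235. ]))]
    [ 0.3644 -0.4261 -0.0089] [np.float64(0.0025324796074794598), np.float64(0.0025324796074792915)]
```

View pics/top.png

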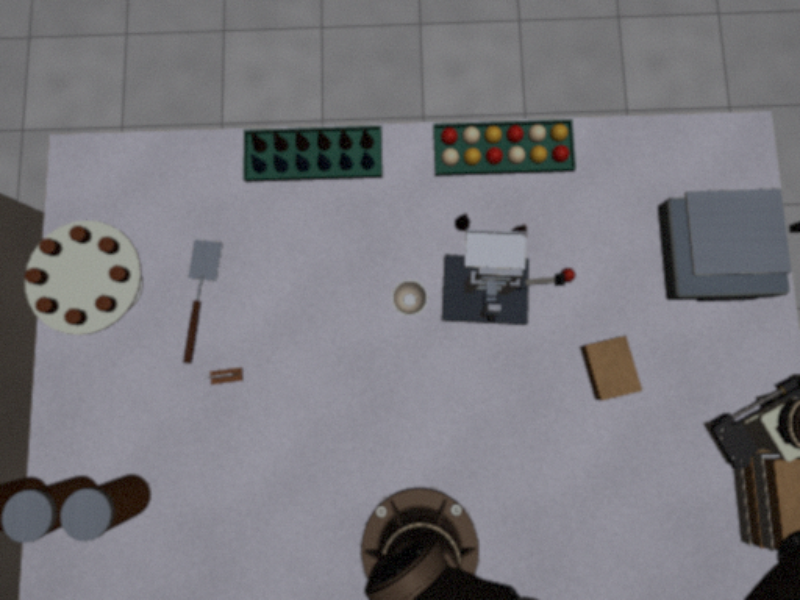

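View pics/scene.png

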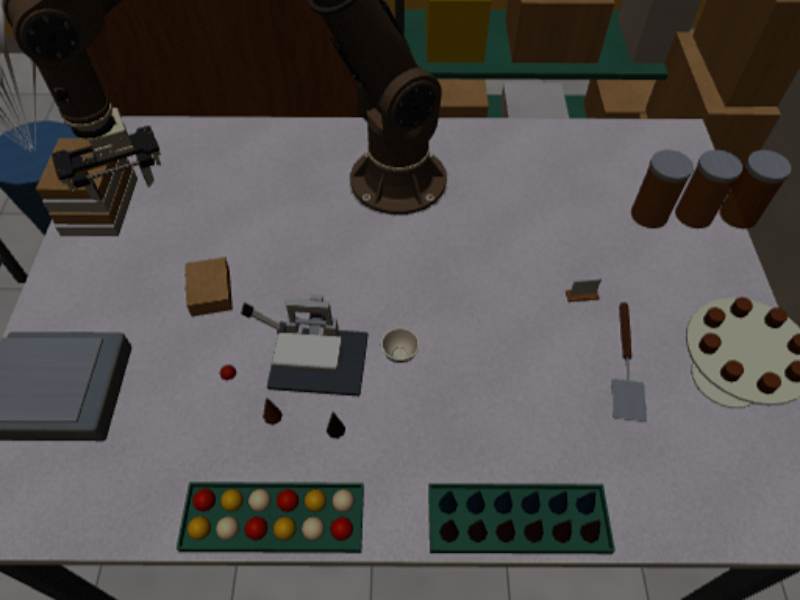

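The stand is near (0.55, -0.16), with its bar, grip bar and collar at about (490, 285) in the top view and the lever's red/black tip at (567, 275). The bonbon sits under that tip at (227, 372) in the scene view. I'll get the yaw from the base plate outline.

Run:
```python
from h import *
np.set_printoptions(precision=4,suppress=True)
P={n:arm.get_image(n) for n in("scene","top")}
for n,p in P.items():
    # rectify to z=.015 plane, 1 mm/px, 300x300 around (.55,-.16)
    g=np.float32([[0,0],[300,0],[300,300],[0,300]])
    w=np.array([[.40+a/1000,-.31+b/1000,.015] for a,b in g])
    H=cv2.getPerspectiveTransform(np.float32([proj(p,x) for x in w]),g)
    im=cv2.warpPerspective(p["frame"],H,(300,300))
    hsv=cv2.cvtColor(im,cv2.COLOR_RGB2HSV);m=((hsv[...,2]<85)).astype(np.uint8)
    m=cv2.morphologyEx(m,cv2.MORPH_OPEN,np.ones((9,9)))
    k,l,s,c=cv2.connectedComponentsWithStats(m);i=1+np.argmax(s[1:,4]);m=(l==i).astype(np.uint8)
    r=cv2.minAreaRect(cv2.findNonZero(m));print(n,r,"centre",.40+r[0][0]/1000,-.31+r[0][1]/1000)
    im[m>0]=im[m>0]//2+np.uint8([100,0,0]);cv2.imwrite(f"/tmp/{n}.png",cv2.cvtColor(im,cv2.COLOR_RGB2BGR))
cv2.imwrite("pics/rect.png",np.hstack([cv2.resize(cv2.imread(f"/tmp/{n}.png"),(400,400)) for n in P]))
acc={}
for it in range(3):
    if it: P={n:arm.get_image(n) for n in("scene","top")}
    for l in["collar_mid","grip_bar","keeper_pad"]:
        rs=[ray(p,q[0]["centre"]) for p in P.values() if (q:=arm.place_of(l,p))]
        if len(rs)==2: print(l,*tri(rs))
```

```text
scene ((121.2001724243164, 119.8308334350586), (252.09983825683594, 213.36666870117188), 85.74114990234375) centre 0.5212001724243165 -0.1901691665649414
top ((142.76773071289062, 147.43426513671875), (186.9642333984375, 147.0181121826172), 85.66769409179688) centre 0.5427677307128906 -0.16256573486328124
collar_mid [ 0.4835 -0.1637  0.1067] [np.float64(0.0034663962714136715), np.float64(0.003466396271413644)]
grip_bar [ 0.5538 -0.1661  0.1972] [np.float64(0.000670400854967567), np.float64(0.0006704008549676233)]
keeper_pad [ 0.6143 -0.2423  0.3115] [np.float64(0.06904046903000124), np.float64(0.0690404690300013)]
collar_mid [ 0.4851 -0.1605  0.1231] [np.float64(0.001817625468538593), np.float64(0.0018176254685385723)]
grip_bar [ 0.5535 -0.1607  0.1958] [np.float64(0.005447051834769347), np.float64(0.005447051834769392)]
collar_mid [ 0.4811 -0.1631  0.1144] [np.float64(0.001818880673409388), np.float64(0.0018188806734094432)]
grip_bar [ 0.5483 -0.1681  0.1885] [np.float64(0.002992278810212775), np.float64(0.002992278810212881)]
keeper_pad [ 0.5348 -0.2828  0.1768] [np.float64(0.0060338922831354135), np.float64(0.0060338922831354854)]
```

View pics/rect.png

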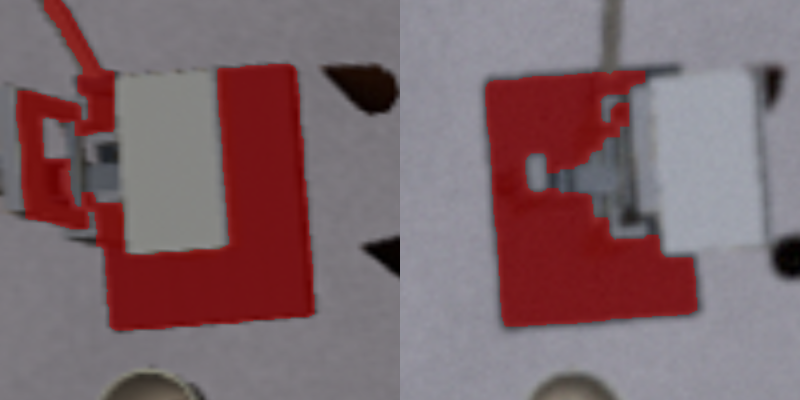

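The plate outline gives a stand centre near (0.544, -0.163) and a yaw of about -0.074. The scene view's front edge is shifted about 10 mm because the plate's side face shows there. I'll raise and turn the tool, staying beside the stand.

Emit:
carry_out(
  claw=[6,6,6,6,6,6,6,6],
  delta_pos=[
    [0,0,-3],
    [0,0,-3],
    [0,0,-4],
    [0,0,0],
    [0,0,0],
    [0,0,0],
    [0,0,0],
    [0,0,0],
  ],
  angular=[
    [0,0,-0.13],
    [0,0,-0.13],
    [0,0,-0.13],
    [0,0,-0.13],
    [0,0,-0.13],
    [0,0,-0.13],
    [0,0,-0.13],
    [0,0,-0.13],
  ],
  force=5,
)

```text
clock: 3.2
position: [0.2768, -0.5604, 0.3268]
ee_rot: [2.294, 2.146, -0.0]
force: [0.1, -0.5, 0.4]
width: 0.652
gripper_force: 0.0
```

```bash
cat >> h.py <<'E'
def st():
    o=arm.observe();M=R.from_rotvec(o["ee_rot"]).as_matrix()
    print("t",round(float(o["clock"]),2),"pos",np.round(o["position"],4),"y",np.round(M[:,1],3),"z",np.round(M[:,2],3),"F",np.round(o["force"],2),"Ftool",np.round(M.T@o["force"],2),"w",round(float(o["width"])*91.8,1),"g",round(float(o["gripper_force"]),2),"j7",round(float(o["joints"][6]),2));return o,M
def todelta(target,o,M): print("delta cm",np.round(100*M.T@(np.array(target)-o["position"]),2))
E
python3 - <<'E'
from h import *
np.set_printoptions(precision=4,suppress=True)
o,M=st();todelta([.544,-.164,.325],o,M)
P={n:arm.get_image(n) for n in("scene","top")}
for n,p in P.items():
    q=arm.trace("grip_bar",p)
    if not q: print(n,"none");continue
    m=q[0]["region"].astype(np.uint8);v,u=np.nonzero(m)
    print(n,q[0]["conf"],m.sum(),np.array(q[0]["centre"])*[512,384],cv2.minAreaRect(cv2.findNonZero(m)))
    # model bar projection
    for x in(.540,.544,.548,.552):
        pr=[proj(p,np.array([x,-.164,z])) for z in(.19,.214)];print(x,pr)
g=np.float32([[0,0],[200,0],[200,200],[0,200]]);p=P["top"];S=[]
for z in(.214,):
    w=np.array([[.45+a/1000,-.26+b/1000,z] for a,b in g])
    H=cv2.getPerspectiveTransform(np.float32([proj(p,x) for x in w]),g)
    S.append(cv2.resize(cv2.warpPerspective(p["frame"],H,(200,200),flags=cv2.INTER_CUBIC),(600,600)))
cv2.imwrite("pics/bar.png",cv2.cvtColor(S[0],cv2.COLOR_RGB2BGR))
E
```

```text
t 3.2 pos [ 0.2768 -0.5604  0.3268] y [ 0.998 -0.067  0.   ] z [ 0. -0. -1.] F [ 0.07 -0.47  0.38] Ftool [-0.46  0.1  -0.38] w 59.9 g 0.0 j7 0.9
delta cm [41.33 24.02  0.18]
scene 0.7 1360 [196.4032 220.1088] ((196.3282928466797, 213.6462860107422), (43.74026107788086, 45.01618576049805), 4.573921203613281)
0.54 [array([197.3646, 195.4437]), array([196.434 , 190.5572])]
0.544 [array([197.249 , 196.5616]), array([196.3147, 191.6841])]
0.548 [array([197.1329, 197.6838]), array([196.1949, 192.8154])]
0.552 [array([197.0164, 198.8101]), array([196.0747, 193.951 ])]
top 0.66 1133 [319.8976 161.3184] ((317.0, 165.5), (37.0, 38.0), 90.0)
0.54 [array([319.0082, 176.873 ]), array([320.366 , 175.4323])]
0.544 [array([318.9396, 175.5459]), array([320.2952, 174.0751])]
0.548 [array([318.8711, 174.2201]), array([320.2244, 172.7194])]
0.552 [array([318.8027, 172.8957]), array([320.1536, 171.3651])]
```

View pics/bar.png

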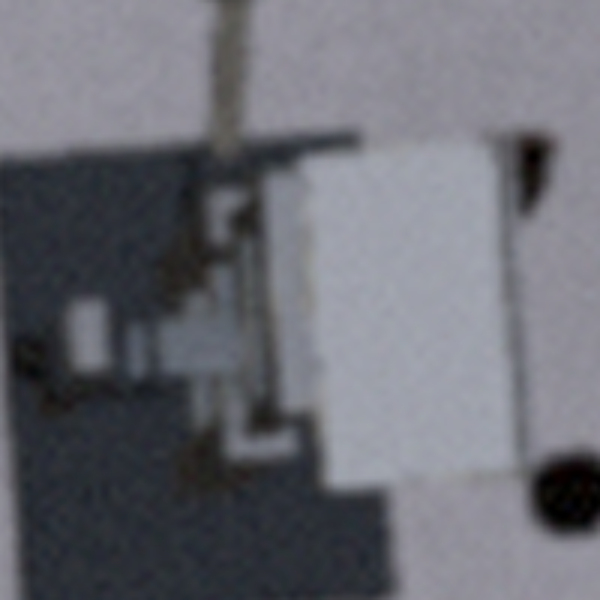

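The bar spans roughly (265..312, 172..412) in the picture, so its centre is about (0.547, -0.163) with a yaw of -0.08. The shelf lies lower, at about z 0.12. I'll move above the bar.

Emit:
carry_out(
  claw=[5,5,5,5,5,5,5,5,5,5,5,5,5,5,5,5,5,5],
  delta_pos=[
    [2.6,1.52,0],
    [2.6,1.52,0],
    [2.6,1.52,0],
    [2.6,1.52,0],
    [2.6,1.52,0],
    [2.6,1.52,0],
    [2.6,1.52,0],
    [2.6,1.52,0],
    [2.6,1.52,0],
    [2.6,1.52,0],
    [2.6,1.52,0],
    [2.6,1.52,0],
    [2.6,1.52,0],
    [2.6,1.52,0],
    [2.6,1.52,0],
    [2.6,1.52,0],
    [0,0,0],
    [0,0,0],
  ],
  angular=[
    [0,0,0.01],
    [0,0,0],
    [0,0,0],
    [0,0,0],
    [0,0,0],
    [0,0,0],
    [0,0,0],
    [0,0,0],
    [0,0,0],
    [0,0,0],
    [0,0,0],
    [0,0,0],
    [0,0,0],
    [0,0,0],
    [0,0,0],
    [0,0,0],
    [0,0,0],
    [0,0,0],
  ],
)

```text
clock: 5.2
position: [0.5532, -0.165, 0.3266]
ee_rot: [-2.312, -2.127, 0.0]
force: [-0.8, -0.8, 0.0]
width: 0.542
gripper_force: 0.0
```

Run:
```python
from h import *
o,M=st();todelta([.547,-.163,.184],o,M)
```

```text
t 5.2 pos [ 0.5532 -0.165   0.3266] y [ 0.997 -0.083 -0.   ] z [-0. -0. -1.] F [-0.75 -0.81  0.01] Ftool [-0.87 -0.68 -0.01] w 49.8 g 0.0 j7 -0.0
delta cm [ 0.15 -0.63 14.26]
```

Emit:
carry_out(
  claw=[5,5,5,5,5,5,5,5,5,5],
  delta_pos=[
    [0.15,-0.6,0],
    [0,0,2],
    [0,0,2],
    [0,0,2],
    [0,0,2],
    [0,0,2],
    [0,0,2],
    [0,0,1.2],
    [0,0,1],
    [0,0,0],
  ],
  angular=[
    [0,0,0],
    [0,0,0],
    [0,0,0],
    [0,0,0],
    [0,0,0],
    [0,0,0],
    [0,0,0],
    [0,0,0],
    [0,0,0],
    [0,0,0],
  ],
)

```text
clock: 6.2
position: [0.5463, -0.164, 0.1839]
ee_rot: [-2.311, -2.126, 0.002]
force: [-0.5, -0.3, -0.2]
width: 0.546
gripper_force: 0.0
```

Run:
```python
from h import *
o,M=st();p=arm.get_image("scene")
cv2.imwrite("pics/c.png",cv2.resize(cv2.cvtColor(p["frame"],cv2.COLOR_RGB2BGR)[150:270,120:280],(800,600),interpolation=cv2.INTER_CUBIC))
```

```text
t 6.2 pos [ 0.5463 -0.164   0.1839] y [ 0.997 -0.083 -0.002] z [-0.002  0.    -1.   ] F [-0.45 -0.28 -0.21] Ftool [-0.32 -0.43  0.21] w 50.1 g 0.0 j7 -0.05
```

View pics/c.png

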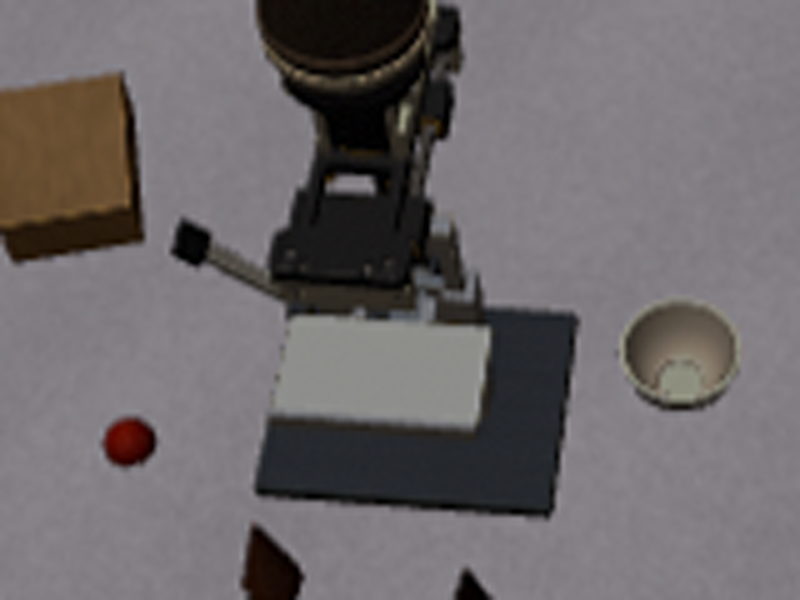

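The gripper straddles the bar behind the shelf and nothing is disturbed. I'll close softly and watch the lateral force.

Emit:
carry_out(
  claw=[4,3,2,1.6,1.2,1,1,1],
  delta_pos=[
    [0,0,0],
    [0,0,0],
    [0,0,0],
    [0,0,0],
    [0,0,0],
    [0,0,0],
    [0,0,0],
    [0,0,0],
  ],
  angular=[
    [0,0,0],
    [0,0,0],
    [0,0,0],
    [0,0,0],
    [0,0,0],
    [0,0,0],
    [0,0,0],
    [0,0,0],
  ],
  force=4,
)

```text
clock: 7.05
position: [0.5472, -0.1635, 0.1849]
ee_rot: [2.311, 2.128, 0.0]
force: [-0.1, 0.6, 2.3]
width: 0.155
gripper_force: 4.0
```

Run:
```python
from h import *
o,M=st();arm.get_image("top");st()
```

```text
t 7.05 pos [ 0.5472 -0.1635  0.1849] y [ 0.997 -0.082  0.   ] z [ 0. -0. -1.] F [-0.14  0.6   2.33] Ftool [ 0.59 -0.19 -2.33] w 14.2 g 4.0 j7 -0.05
t 7.1 pos [ 0.5473 -0.1636  0.1849] y [ 0.997 -0.082  0.   ] z [ 0. -0. -1.] F [-0.21 -0.14  2.61] Ftool [-0.16 -0.2  -2.61] w 14.1 g 4.0 j7 -0.05
```

Grip is centred, with a width of 14.1 mm and almost no lateral force. I'll tighten and lift a little first.

Emit:
carry_out(
  claw=[1,1,1,1,1,1,1],
  delta_pos=[
    [0,0,0],
    [0,0,0],
    [0,0,-0.3],
    [0,0,-0.4],
    [0,0,-0.4],
    [0,0,-0.4],
    [0,0,0],
  ],
  angular=[
    [0,0,0],
    [0,0,0],
    [0,0,0],
    [0,0,0],
    [0,0,0],
    [0,0,0],
    [0,0,0],
  ],
  force=25,
)

```text
clock: 7.8
position: [0.5475, -0.1636, 0.2003]
ee_rot: [2.31, 2.128, 0.001]
force: [0.6, 0.4, -5.2]
width: 0.149
gripper_force: 25.0
```

Run:
```python
from h import *
st()
```

```text
t 7.8 pos [ 0.5475 -0.1636  0.2003] y [ 0.997 -0.082  0.001] z [ 0.001 -0.    -1.   ] F [ 0.58  0.39 -5.25] Ftool [0.43 0.54 5.25] w 13.6 g 25.0 j7 -0.05
```

Weight is about 5 N and there is no slip. I'll lift to 83 mm above the lowest position (clears are 40–75 mm for the first rung and at least 96 mm for the next) and pause for the pawl to drop.

Emit:
carry_out(
  claw=[1,1,1,1,1,1,1,1,1,1,1,1,1,1,1,1,1,1,1,1],
  delta_pos=[
    [0,0,-0.4],
    [0,0,-0.4],
    [0,0,-0.4],
    [0,0,-0.4],
    [0,0,-0.4],
    [0,0,-0.4],
    [0,0,-0.4],
    [0,0,-0.4],
    [0,0,-0.4],
    [0,0,-0.4],
    [0,0,-0.4],
    [0,0,-0.4],
    [0,0,-0.4],
    [0,0,-0.4],
    [0,0,-0.4],
    [0,0,-0.4],
    [0,0,-0.4],
    [0,0,0],
    [0,0,0],
    [0,0,0],
  ],
  angular=[
    [0,0,0],
    [0,0,0],
    [0,0,0],
    [0,0,0],
    [0,0,0],
    [0,0,0],
    [0,0,0],
    [0,0,0],
    [0,0,0],
    [0,0,0],
    [0,0,0],
    [0,0,0],
    [0,0,0],
    [0,0,0],
    [0,0,0],
    [0,0,0],
    [0,0,0],
    [0,0,0],
    [0,0,0],
    [0,0,0],
  ],
)

```text
clock: 9.8
position: [0.5471, -0.1636, 0.2676]
ee_rot: [-2.311, -2.128, 0.0]
force: [0.4, 0.2, -5.8]
width: 0.152
gripper_force: 25.0
```

Run:
```python
from h import *
st()
```

```text
t 9.8 pos [ 0.5471 -0.1636  0.2676] y [ 0.997 -0.082 -0.   ] z [-0.  0. -1.] F [ 0.38  0.22 -5.79] Ftool [0.25 0.36 5.79] w 14.0 g 25.0 j7 -0.02
```

Emit:
carry_out(
  claw=[1,1,1,1,1,1,1,1,1],
  delta_pos=[
    [0,0,0],
    [0,0,0.3],
    [0,0,0.4],
    [0,0,0.4],
    [0,0,0.4],
    [0,0,0.4],
    [0,0,0.3],
    [0,0,0.2],
    [0,0,0],
  ],
  angular=[
    [0,0,0],
    [0,0,0],
    [0,0,0],
    [0,0,0],
    [0,0,0],
    [0,0,0],
    [0,0,0],
    [0,0,0],
    [0,0,0],
  ],
)

```text
clock: 10.7
position: [0.547, -0.1636, 0.2434]
ee_rot: [-2.31, -2.128, 0.0]
force: [-0.5, -0.4, -4.0]
width: 0.154
gripper_force: 25.0
```

Emit:
carry_out(
  claw=[1,1,1,1],
  delta_pos=[
    [0,0,0.1],
    [0,0,0.1],
    [0,0,0.1],
    [0,0,0],
  ],
  angular=[
    [0,0,0],
    [0,0,0],
    [0,0,0],
    [0,0,0],
  ],
)

```text
clock: 11.1
position: [0.5471, -0.1636, 0.2406]
ee_rot: [-2.311, -2.128, 0.0]
force: [-0.3, 0.1, -4.9]
width: 0.15
gripper_force: 25.0
```

Emit:
carry_out(
  claw=[1,1,1,1],
  delta_pos=[
    [0,0,0.1],
    [0,0,0.1],
    [0,0,0.1],
    [0,0,0],
  ],
  angular=[
    [0,0,0],
    [0,0,0],
    [0,0,0],
    [0,0,0],
  ],
)

```text
clock: 11.5
position: [0.5471, -0.1636, 0.2375]
ee_rot: [-2.311, -2.128, 0.0]
force: [-0.2, -0.8, -3.8]
width: 0.154
gripper_force: 25.0
```

Emit:
carry_out(
  claw=[1,1,1],
  delta_pos=[
    [0,0,0.1],
    [0,0,0.1],
    [0,0,0],
  ],
  angular=[
    [0,0,0],
    [0,0,0],
    [0,0,0],
  ],
)

```text
clock: 11.8
position: [0.5471, -0.1636, 0.2355]
ee_rot: [-2.311, -2.128, 0.0]
force: [0.1, 1.0, -5.0]
width: 0.154
gripper_force: 25.0
```

Emit:
carry_out(
  claw=[1,1,1,1],
  delta_pos=[
    [0,0,0.1],
    [0,0,0.1],
    [0,0,0.1],
    [0,0,0],
  ],
  angular=[
    [0,0,0],
    [0,0,0],
    [0,0,0],
    [0,0,0],
  ],
)

```text
clock: 12.2
position: [0.547, -0.1636, 0.2325]
ee_rot: [-2.311, -2.128, 0.0]
force: [0.2, 0.5, -6.5]
width: 0.154
gripper_force: 25.0
```

Emit:
carry_out(
  claw=[1,1,1,1],
  delta_pos=[
    [0,0,0.1],
    [0,0,0.1],
    [0,0,0.1],
    [0,0,0],
  ],
  angular=[
    [0,0,0],
    [0,0,0],
    [0,0,0],
    [0,0,0],
  ],
)

```text
clock: 12.6
position: [0.547, -0.1636, 0.2295]
ee_rot: [-2.311, -2.128, 0.0]
force: [-0.1, 0.7, -5.8]
width: 0.152
gripper_force: 25.0
```

Emit:
carry_out(
  claw=[1,1,1,1],
  delta_pos=[
    [0,0,0.1],
    [0,0,0.1],
    [0,0,0.1],
    [0,0,0],
  ],
  angular=[
    [0,0,0],
    [0,0,0],
    [0,0,0],
    [0,0,0],
  ],
)

```text
clock: 13.0
position: [0.547, -0.1636, 0.2265]
ee_rot: [-2.311, -2.128, 0.0]
force: [-0.7, -0.0, -5.5]
width: 0.149
gripper_force: 25.0
```

Emit:
carry_out(
  claw=[1,1,1,1],
  delta_pos=[
    [0,0,0.1],
    [0,0,0.1],
    [0,0,0.1],
    [0,0,0],
  ],
  angular=[
    [0,0,0],
    [0,0,0],
    [0,0,0],
    [0,0,0],
  ],
)

```text
clock: 13.4
position: [0.5471, -0.1636, 0.2235]
ee_rot: [-2.311, -2.128, 0.0]
force: [0.8, -0.9, -5.1]
width: 0.15
gripper_force: 25.0
```

Emit:
carry_out(
  claw=[1,1,1,1],
  delta_pos=[
    [0,0,0.1],
    [0,0,0.1],
    [0,0,0.1],
    [0,0,0],
  ],
  angular=[
    [0,0,0],
    [0,0,0],
    [0,0,0],
    [0,0,0],
  ],
)

```text
clock: 13.8
position: [0.547, -0.1636, 0.2205]
ee_rot: [-2.311, -2.128, 0.0]
force: [-0.3, -1.0, -5.7]
width: 0.153
gripper_force: 25.0
```

Emit:
carry_out(
  claw=[1,1,1,1],
  delta_pos=[
    [0,0,0.1],
    [0,0,0.1],
    [0,0,0.1],
    [0,0,0],
  ],
  angular=[
    [0,0,0],
    [0,0,0],
    [0,0,0],
    [0,0,0],
  ],
)

```text
clock: 14.2
position: [0.547, -0.1635, 0.2175]
ee_rot: [-2.311, -2.128, 0.0]
force: [-0.2, 0.9, -4.3]
width: 0.151
gripper_force: 25.0
```

Emit:
carry_out(
  claw=[1,1,1],
  delta_pos=[
    [0,0,0.1],
    [0,0,0.1],
    [0,0,0],
  ],
  angular=[
    [0,0,0],
    [0,0,0],
    [0,0,0],
  ],
)

```text
clock: 14.5
position: [0.5471, -0.1636, 0.2156]
ee_rot: [-2.311, -2.128, 0.0]
force: [0.2, 0.3, -5.6]
width: 0.151
gripper_force: 25.0
```

Emit:
carry_out(
  claw=[1,1,1,1],
  delta_pos=[
    [0,0,0.1],
    [0,0,0.1],
    [0,0,0.1],
    [0,0,0],
  ],
  angular=[
    [0,0,0],
    [0,0,0],
    [0,0,0],
    [0,0,0],
  ],
)

```text
clock: 14.9
position: [0.547, -0.1636, 0.2125]
ee_rot: [-2.311, -2.128, 0.0]
force: [-0.2, -0.5, -5.5]
width: 0.149
gripper_force: 25.0
```

Emit:
carry_out(
  claw=[1,1,1,1],
  delta_pos=[
    [0,0,0.1],
    [0,0,0.1],
    [0,0,0.1],
    [0,0,0],
  ],
  angular=[
    [0,0,0],
    [0,0,0],
    [0,0,0],
    [0,0,0],
  ],
)

```text
clock: 15.3
position: [0.5471, -0.1636, 0.2095]
ee_rot: [-2.311, -2.128, 0.0]
force: [0.7, -0.8, -5.2]
width: 0.151
gripper_force: 25.0
```

Emit:
carry_out(
  claw=[1,1,1,1],
  delta_pos=[
    [0,0,0.1],
    [0,0,0.1],
    [0,0,0.1],
    [0,0,0],
  ],
  angular=[
    [0,0,0],
    [0,0,0],
    [0,0,0],
    [0,0,0],
  ],
)

```text
clock: 15.7
position: [0.5472, -0.1636, 0.2068]
ee_rot: [2.311, 2.128, 0.0]
force: [-1.4, 0.2, -3.5]
width: 0.152
gripper_force: 25.0
```

Emit:
carry_out(
  claw=[1,1],
  delta_pos=[
    [0,0,0.1],
    [0,0,0],
  ],
  angular=[
    [0,0,0],
    [0,0,0],
  ],
)

```text
clock: 15.9
position: [0.5473, -0.1636, 0.206]
ee_rot: [2.31, 2.128, 0.0]
force: [-0.9, 0.1, 0.3]
width: 0.155
gripper_force: 25.0
```

Run:
```python
from h import *
for i in range(2): st();P={n:arm.get_image(n) for n in("scene",)}
```

```text
t 15.9 pos [ 0.5473 -0.1636  0.206 ] y [ 0.997 -0.082  0.   ] z [ 0. -0. -1.] F [-0.88  0.09  0.32] Ftool [ 0.02 -0.89 -0.32] w 14.2 g 25.0 j7 -0.04
t 15.95 pos [ 0.5473 -0.1636  0.206 ] y [ 0.997 -0.082  0.   ] z [ 0. -0. -1.] F [-0.83 -0.28  0.53] Ftool [-0.34 -0.8  -0.53] w 13.7 g 25.0 j7 -0.04
```

The section is supported about 21 mm above its start and the weight is off the arm. I'll release gently.

Emit:
carry_out(
  claw=[1,1],
  delta_pos=[
    [0,0,0],
    [0,0,0],
  ],
  angular=[
    [0,0,0],
    [0,0,0],
  ],
  force=4,
)

```text
clock: 16.2
position: [0.5474, -0.1636, 0.206]
ee_rot: [2.31, 2.128, 0.001]
force: [0.2, 0.2, -0.0]
width: 0.152
gripper_force: 4.0
```

Emit:
carry_out(
  claw=[1.6,2,3,4,5,5,5,5,5,5],
  delta_pos=[
    [0,0,0],
    [0,0,0],
    [0,0,0],
    [0,0,0],
    [0,0,0],
    [0,0,-1],
    [0,0,-2],
    [0,0,-3],
    [0,0,-3],
    [0,0,0],
  ],
  angular=[
    [0,0,0],
    [0,0,0],
    [0,0,0],
    [0,0,0],
    [0,0,0],
    [0,0,0],
    [0,0,0],
    [0,0,0],
    [0,0,0],
    [0,0,0],
  ],
)

```text
clock: 17.2
position: [0.5493, -0.1636, 0.3008]
ee_rot: [2.306, 2.124, 0.007]
force: [0.5, -0.3, -0.6]
width: 0.548
gripper_force: 0.0
```

Run:
```python
from h import *
np.set_printoptions(precision=4,suppress=True)
o,M=st();p=arm.get_image("scene")
for l in("grip_bar","keeper_pad"):
    q=arm.place_of(l,p)
    if q: print(l,q[0]["conf"],np.array(q[0]["centre"])*[512,384])
c=np.array([.5455,-.1635]);ya=-.078;ex=np.array([np.cos(ya),np.sin(ya)]);ey=np.array([-ex[1],ex[0]])
for dz in(0,.021): print("bar exp",dz,proj(p,np.array([*c,.202+dz])))
for a in(0,.1,.2,.25):
    X=np.array([*(c+ey*(-.0615-.08*np.cos(.873-a))),.118+.08*np.sin(.873-a)]);print("pad",a,X,proj(p,X))
cv2.imwrite("pics/d.png",cv2.resize(cv2.cvtColor(p["frame"],cv2.COLOR_RGB2BGR)[150:270,120:280],(800,600),interpolation=cv2.INTER_CUBIC))
```

```text
t 17.2 pos [ 0.5493 -0.1636  0.3008] y [ 0.997 -0.082  0.007] z [ 0.007 -0.002 -1.   ] F [ 0.54 -0.27 -0.59] Ftool [-0.22  0.55  0.6 ] w 50.3 g 0.0 j7 -0.01
grip_bar 0.91 [196.3008 193.1904]
keeper_pad 0.48 [157.2864 199.6032]
bar exp 0 [196.915  194.5657]
bar exp 0.021 [196.087  190.2394]
pad 0 [ 0.5367 -0.2761  0.1793] [159.7173 196.4569]
pad 0.1 [ 0.5362 -0.2819  0.1739] [158.0968 197.3925]
pad 0.2 [ 0.5358 -0.2872  0.1679] [156.7153 198.4432]
pad 0.25 [ 0.5356 -0.2896  0.1647] [156.118  199.0078]
```

View pics/d.png

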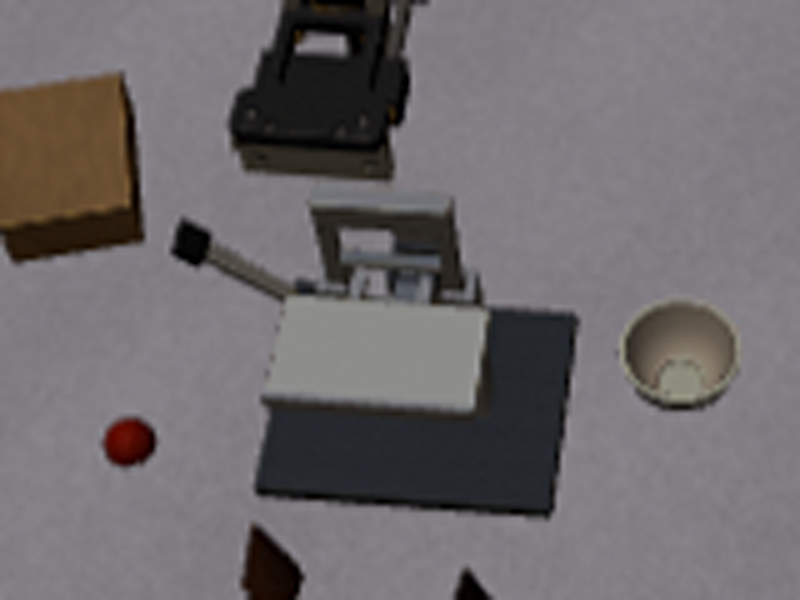

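The section stays raised on the pawl and is let go (shelf now at rows 300–410 of the crop). The keeper pad is at (190, 242) in the crop, still up at an angle of about 0.15. Next I'll go over the pad with the fingers shut.

Emit:
carry_out(
  claw=[2,0,0,0,0,0,0,0,0,0,0,0,0,0],
  delta_pos=[
    [-2,-0.3,0],
    [-2,0,0],
    [-2,0,0],
    [-2,0,0],
    [-2,0,0],
    [-2.4,0,0],
    [0,0,0],
    [0,0,2],
    [0,0,2],
    [0,0,2],
    [0,0,2],
    [0,0,1.5],
    [0,0,1],
    [0,0,0],
  ],
  angular=[
    [0,0,0],
    [0,0,0],
    [0,0,0],
    [0,0,0],
    [0,0,0],
    [0,0,0],
    [0,0,0],
    [0,0,0],
    [0,0,0],
    [0,0,0],
    [0,0,0],
    [0,0,0],
    [0,0,0],
    [0,0,0],
  ],
)

```text
clock: 18.75
position: [0.533, -0.286, 0.1889]
ee_rot: [-2.308, -2.127, 0.002]
force: [0.3, -1.0, 1.4]
width: 0.005
gripper_force: 0.0
```

Run:
```python
from h import *
o,M=st();p=arm.get_image("scene")
cv2.imwrite("pics/e.png",cv2.resize(cv2.cvtColor(p["frame"],cv2.COLOR_RGB2BGR)[150:270,120:280],(800,600),interpolation=cv2.INTER_CUBIC))
```

```text
t 18.75 pos [ 0.533  -0.286   0.1889] y [ 0.997 -0.081 -0.003] z [-0.003  0.002 -1.   ] F [ 0.28 -1.    1.38] Ftool [-0.97  0.36 -1.38] w 0.5 g 0.0 j7 0.17
```

View pics/e.png

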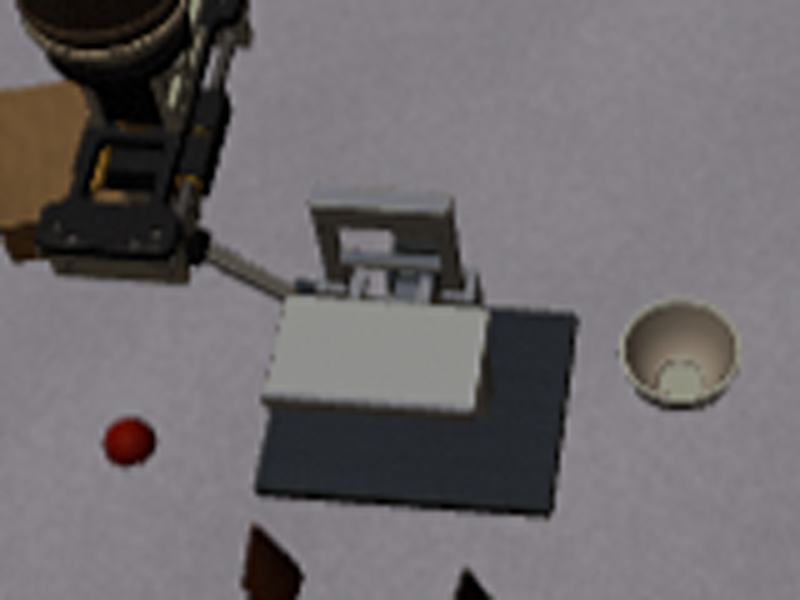

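The gripper is over the pad and just about touching it, and the section is unchanged. I'll press down, following the pad's arc outward.

Emit:
carry_out(
  claw=[0,0,0,0,0,0,0,0,0,0],
  delta_pos=[
    [-0.1,0.1,0.4],
    [-0.2,0,0.4],
    [-0.2,0,0.4],
    [-0.2,0,0.4],
    [-0.2,0,0.4],
    [-0.2,0,0.4],
    [-0.2,0,0.4],
    [-0.1,0,0.4],
    [-0.1,0,0.4],
    [0,0,0.4],
  ],
  angular=[
    [0,0,0],
    [0,0,0],
    [0,0,0],
    [0,0,0],
    [0,0,0],
    [0,0,0],
    [0,0,0],
    [0,0,0],
    [0,0,0],
    [0,0,0],
  ],
)

```text
clock: 19.8
position: [0.5336, -0.3018, 0.1502]
ee_rot: [-2.31, -2.128, 0.0]
force: [0.1, -1.3, 2.2]
width: 0.005
gripper_force: 1.0
```

Emit:
carry_out(
  claw=[0,0,0,0],
  delta_pos=[
    [0,0,0.4],
    [0,0,0.4],
    [0,0,0.4],
    [0,0,0.4],
  ],
  angular=[
    [0,0,0],
    [0,0,0],
    [0,0,0],
    [0,0,0],
  ],
)

```text
clock: 20.2
position: [0.5337, -0.3017, 0.1343]
ee_rot: [-2.31, -2.128, -0.0]
force: [-0.3, -1.6, 3.1]
width: 0.007
gripper_force: 0.7
```

Pressing is smooth at about 2–3 N. From here I'll take small steps to the stop.

Emit:
carry_out(
  claw=[0,0,0,0,0],
  delta_pos=[
    [0,0,0.2],
    [0,0,0.2],
    [0,0,0.2],
    [0,0,0.1],
    [0,0,0],
  ],
  angular=[
    [0,0,0],
    [0,0,0],
    [0,0,0],
    [0,0,0],
    [0,0,0],
  ],
)

```text
clock: 20.7
position: [0.5337, -0.3018, 0.1276]
ee_rot: [-2.31, -2.128, 0.0]
force: [0.8, -0.3, -0.6]
width: 0.004
gripper_force: 0.0
```

Emit:
carry_out(
  claw=[0,0,0],
  delta_pos=[
    [0,0,0.1],
    [0,0,0.1],
    [0,0,0],
  ],
  angular=[
    [0,0,0],
    [0,0,0],
    [0,0,0],
  ],
)

```text
clock: 21.0
position: [0.5337, -0.3019, 0.1256]
ee_rot: [-2.311, -2.128, 0.0]
force: [-0.4, -0.6, 0.7]
width: 0.008
gripper_force: 0.2
```

Emit:
carry_out(
  claw=[0,0],
  delta_pos=[
    [0,0,0.1],
    [0,0,0.1],
  ],
  angular=[
    [0,0,0],
    [0,0,0],
  ],
)

```text
clock: 21.2
position: [0.5338, -0.302, 0.1237]
ee_rot: [2.311, 2.128, -0.0]
force: [-0.4, -0.5, 2.4]
width: 0.01
gripper_force: 0.7
```

Emit:
carry_out(
  claw=[0,0],
  delta_pos=[
    [0,0,0.1],
    [0,0,0],
  ],
  angular=[
    [0,0,0],
    [0,0,0],
  ],
)

```text
clock: 21.4
position: [0.5338, -0.3021, 0.1229]
ee_rot: [2.311, 2.128, -0.0]
force: [-1.3, -0.2, 2.7]
width: 0.005
gripper_force: 1.4
```

Emit:
carry_out(
  claw=[0,0],
  delta_pos=[
    [0,0,0.1],
    [0,0,0],
  ],
  angular=[
    [0,0,0],
    [0,0,0],
  ],
)

```text
clock: 21.6
position: [0.5339, -0.3021, 0.1227]
ee_rot: [2.31, 2.128, -0.0]
force: [-3.3, 0.0, 11.8]
width: 0.003
gripper_force: 5.4
```

It is at the stop: 11.8 N with no further travel at z 0.1227. I'll retreat straight up and check.

Emit:
carry_out(
  claw=[0,0,0,0,0,0,0,0,0,0,0],
  delta_pos=[
    [0,0,-0.5],
    [0,0,-1.5],
    [0,0,-3],
    [0,0,-4],
    [0,0,-4],
    [0,0,-4],
    [-3,-3,0],
    [-3,-3,0],
    [-3,-3,0],
    [-3,-3,0],
    [0,0,0],
  ],
  angular=[
    [0,0,0],
    [0,0,0],
    [0,0,0],
    [0,0,0],
    [0,0,0],
    [0,0,0],
    [0,0,0],
    [0,0,0],
    [0,0,0],
    [0,0,0],
    [0,0,0],
  ],
)

```text
clock: 22.7
position: [0.3986, -0.4168, 0.2915]
ee_rot: [-2.32, -2.117, 0.006]
force: [-0.2, -0.1, -0.6]
width: 0.004
gripper_force: 0.0
```

Run:
```python
from h import *
o,M=st();p=arm.get_image("scene")
print("pad level",proj(p,np.array([.5345,-.3046,.118])),[(q["conf"],np.array(q["centre"])*[512,384]) for q in arm.place_of("keeper_pad",p)[:2]])
cv2.imwrite("pics/f.png",cv2.resize(cv2.cvtColor(p["frame"],cv2.COLOR_RGB2BGR)[150:270,120:280],(800,600),interpolation=cv2.INTER_CUBIC))
```

```text
t 22.7 pos [ 0.3986 -0.4168  0.2915] y [ 0.996 -0.091 -0.003] z [-0.003 -0.002 -1.   ] F [-0.16 -0.12 -0.59] Ftool [-0.13 -0.15  0.59] w 0.4 g 0.0 j7 0.53
pad level [154.19024112 207.46695769] [(0.58, array([155.4944, 210.3936]))]
```

View pics/f.png

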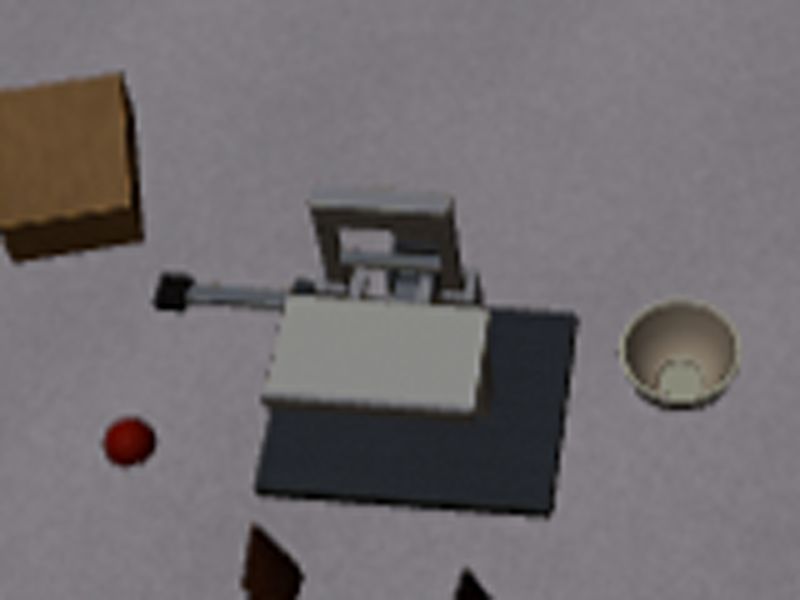

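The lever is level, with its pad at (173, 290). The section is still raised, the bystanders have not moved and the arm is clear, so I'm handing in.

```bash
python3 -c "
from cell import arm
print(arm.sign_off())"
```

```text
the job is handed in; nothing more can be done
None
```

I handed the job in: the section rests about 21 mm up, supported and let go, the keeper lever is level against its stop, and the stand's neighbours look unmoved; the hand-in returned no verdict.

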